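# Lay the lunch tray to its drawn layout

## Task

Lay the lunch tray as drawn on it: put the steel tiffin tin, the yellow mug, the wooden spoon and the black sealing ring each centred on its own mark, the spoon lined up with its drawing and the mug and tin upright, setting them down gently rather than dropping them. The blue mug and the red ring do not belong: leave them where they are.

Things in the scene. Friction and masses are not known exactly. Their poses are not given: they have to be found in the camera images.
- tin_mid (a point): Steel tiffin tin with a flat lid and a black round knob, loose, about 0.26 kg. Round, 90 mm across and 46 mm tall to the lid's top at the knob; the knob is 22 mm across and stands 22 mm above the lid (68 mm overall). The point is on its axis, 34 mm above its underside, so the lid's top is 12 mm above the point and the knob runs from 12 to 34 mm above it. z is up. Lift it by the knob.
- mug_mid (a point): Small yellow ceramic mug, loose, about 0.18 kg, 62 mm across, 72 mm tall, wall 4 mm, open at the top. The point is on its axis, half-way up (36 mm above its underside). z is up; the handle stands out on its own +y side, to about 55 mm from the axis. Its handle may point any way on the tray.
- ring_mid (a point): Black sealing ring, loose, about 0.04 kg, lying flat: 64 mm across outside, 44 mm inside, 16 mm high. The point is at the middle of its hole, half-way up (8 mm above its underside).
- spoon_mid (a point): Wooden spoon, loose, about 0.03 kg, lying flat: 170 mm long along its own x, 11 mm high all over. Handle 11 mm wide from -85 mm to +45 mm along x, round bowl 44 mm across centred at +63 mm. The point is half-way along its length, in the handle's middle line, half-way up (5.5 mm above its underside).
- blue_mug_mid (a point): Blue ceramic mug, a look-alike of the yellow one in size and shape (62 mm across, 72 mm tall, handle on its +y side), loose. Point on its axis, half-way up. It does not belong on the tray.
- red_ring_mid (a point): Red sealing ring, a look-alike of the black one (64 mm across outside, 16 mm high), loose, lying flat. Point at the middle of its hole, half-way up. It does not belong on the tray.
- mark_tin: Tin's mark, drawn flat on the tray floor: a grey disc 94 mm across with a dark outline and a dark dot at its centre. Origin: its centre, on the tray floor, where things rest. The tray is a fixed white board 356 by 214 mm, floor 6 mm above the counter, its wooden lip 7 mm thick and 6 mm above the floor. All marks' x axes run along the tray's long side.
- mark_mug: Mug's mark, drawn flat on the tray floor: a yellow disc 62 mm across with a dark outline and a drawn handle tab. Origin: the disc's centre, on the tray floor. The three round marks lie in a row 115 mm apart, in any order, 64 mm from one long edge of the tray; the spoon's mark lies 95 mm to the side of that row.
- mark_ring: Sealing ring's mark, drawn flat on the tray floor: a black ring 64 mm across outside and 44 mm inside. The origin is its centre, on the tray floor.
- mark_spoon: Spoon's mark, drawn flat on the tray floor: a dark brown spoon shape 170 mm long along its x, bowl at the +x end. The origin is half-way along its length, on the tray floor. The spoon may lie either way round on it. Other kitchen things stand about: within 0.75 m ahead of the robot nothing rises over 80 mm, save the hob far to the left (110 mm).
There are look-alikes about, which are no part of the job. Of the things shaped like the part that bears spoon_mid, the wooden one is meant. What is shaped like the part that bears tin_mid but green is not meant.

How it is judged:
By the outcome, as a careful person would: the job done as asked, in the order asked, and still so for the second after the job is handed in, with the robot touching nothing.
It also fails if it takes over 128 s, if anything falls off the work surface, if the arm or the gripper's body presses on something with over 40 N, if the wrist force passes 120 N, or if a joint passes its speed limit or range.

## Robot

A 6-joint arm with a two-finger parallel gripper is mounted at the origin on the work surface. World frame = base frame: x ahead of the robot, y to its left, z up, the work surface at z = 0. Lengths are in m, angles in degrees, forces in N, time in s.
With the tool pointing down it reaches from about 0.25 to 0.725 m from the base axis. Payload 9.7 kg.
Tool frame: the origin (TCP) lies at the very end of the fingers, on their centre line; the grasp point (between the pads) lies 19 mm behind it (bot.grip_depth is the distance from the TCP to the grasp point, in m); z points along the fingers, y is the direction in which the jaws open and shut (so a half turn about z gives the same grasp; the last joint's range is limited). The gripper opens to 85 mm and grips with 20 to 120 N. Pads are 22 mm wide; open, the fingers measure 114 mm over their backs; the gripper's body (76 mm by 85 mm) begins 54 mm behind the grasp point. The pads swing forward as they close: fully open they stand 13 mm farther back than shut.
Start: joints at [76.433, 4.979, 10.078, 95.1, 0, 90], TCP at [0.129, 0.535, 0.231] pointing down, gripper open.
Joint ranges: [-179.16, 179.16], [-48.56, 103.87], [-65.8, 70.77], [-126.05, 130.52], [-82.76, 87.17], [-180, 180]. Speed limits (degrees/s): [127.2, 127.2, 147.25, 180, 180, 180].

## Interface

Orientations are given as [roll, pitch, yaw] about the fixed x, y, z axes, in that order (R = Rz(yaw) Ry(pitch) Rx(roll)).
In Python, from workcell import telemetry, optics, order, bot gives the robot as it stands. The module is installed in compiled form; this text tells all that it offers.
- The arm moves only by the shell command python3 -m inch 'ROWS' [FORCE]. ROWS is JSON, a list of rows, each a list of 7 numbers: the shift along the tool's x, y, z in m, then the turn, a rotation vector about the tool's x, y, z in rad, then the closure, from 0 (fully open) to 1 (shut). In form: [[tx, ty, tz, rx, ry, rz, grip], ...]. A call has 1 to 12 rows; each row is the pose to reach, as a shift and turn from the pose commanded when the call began, along the tool's axes at that moment; what a row does not reach only later rows make up. A row lasts 1/12 s, in which the tool goes at most 41.7 mm and 7.16 degrees, less where a joint would pass 70% of its speed; a pose out of reach is approached as far as the arm can. A call with a gripper value outside its range is refused whole. The fingers move at their own pace and stop on an object; FORCE is the grip in N (left out, the last holds). Time passes only in rows, so rows that repeat a pose let the fingers close. It gives the time, the measured TCP pose, the force and the opening at its end, in the units of the state.
- telemetry.get_obs(): the state, without advancing time (a new reading comes with each control period).
- optics.camera(name): name is "scene" or "top"; returns (picture, depth): 420x560x3 uint8, red, green, blue; 420x560 float32, m along the optical axis (not along the pixel's ray), 0 where there is no reading.
- optics.camera_info(name): a dict with "camera_matrix" (3x3 intrinsics, pixels), "xyz" and "attitude" of the camera in the world. Camera axes: x right, y down, z forward; pixel columns grow to the right and rows downward; lengths in m; the calibration is good to about 2 mm. A picture is of the moment at which its call begins. camera_info takes no time and is no camera call.
- order.job_done(): hands the job in, once; it reports no verdict.
The state is a dict: "time": time; "q": joint angles; "qd": joint speeds; "joint_efforts": joint torques, N m; "ee_pos": TCP position; "tcp_rot": TCP orientation; "wrist_force": force on the tool from outside, world axes, zero at the start; "torque": the same for the moment, N m; "opening": finger opening in m.
Only numpy, scipy, OpenCV 4.12 (cv2) and the standard library are available. Lean on these libraries where they do the work, as an engineer would, in place of code of your own. Each camera call takes 0.05 s, during which the arm holds its last target. There are 200 camera calls.

## Working session

There is one attempt and no reset: what is moved stays moved. The work goes in short steps, Python scripts to look and compute and a shell command to move; the robot and the scene stay as the last step left them, time stands still between calls to the robot, and variables do not carry over. Pictures are saved under pics/ and viewed, about 12 in all and at most 16, crops included, and the job is handed in when it is done.

```bash
mkdir -p pics; python3 - <<'E'
from workcell import telemetry, optics, order, bot
import cv2
for n in("top","scene"):
    p,d=optics.camera(n); cv2.imwrite(f"pics/{n}0.png",p[:,:,::-1]); i=optics.camera_info(n); print(n,i)
print(telemetry.get_obs())
E
```

```text
top {'camera_matrix': array([[397.68380042,   0.        , 276.54422109],
       [  0.        , 397.68380042, 211.30121769],
       [  0.        ,   0.        ,   1.        ]]), 'xyz': array([0.32997887, 0.01499403, 1.11137645]), 'attitude': array([-174.91181211,    0.2442302 ,  -91.37911612])}
scene {'camera_matrix': array([[416.29398669,   0.        , 282.64953491],
       [  0.        , 416.29398669, 214.71665661],
       [  0.        ,   0.        ,   1.        ]]), 'xyz': array([ 1.08145224, -0.46132689,  0.62434317]), 'attitude': array([-125.45677372,    0.96040872,   53.8224808 ])}
{'time': 0.1, 'q': array([ 7.64314359e+01,  5.00701478e+00,  1.00384280e+01,  9.50994716e+01,
       -4.79341591e-04,  9.00008270e+01]), 'qd': array([ 0.09295082, -0.12989496,  0.12116224,  0.00576538, -0.01893902,
       -0.02689436]), 'joint_efforts': array([-1.46339953e-04, -5.21561694e+01,  4.65651369e+01,  1.58588175e-02,
       -2.42874052e-06,  5.68345669e-06]), 'ee_pos': array([0.12898797, 0.53444505, 0.23065786]), 'tcp_rot': array([-1.79931942e+02,  4.80323565e-04,  1.66430609e+02]), 'wrist_force': array([0.2405394 , 0.32568095, 0.03773008]), 'torque': array([-0.01098041, -0.01868292, -0.01427102]), 'opening': 0.08561184664008395}
```

View pics/top0.png

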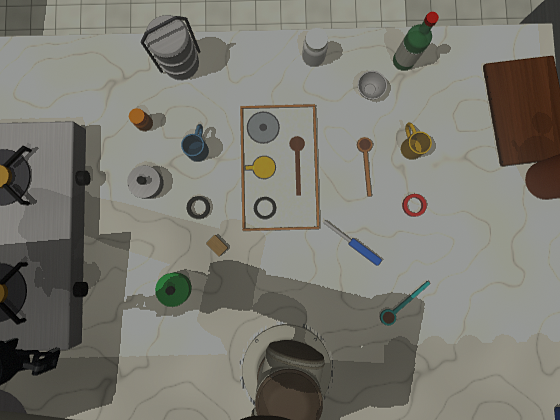

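View pics/scene0.png

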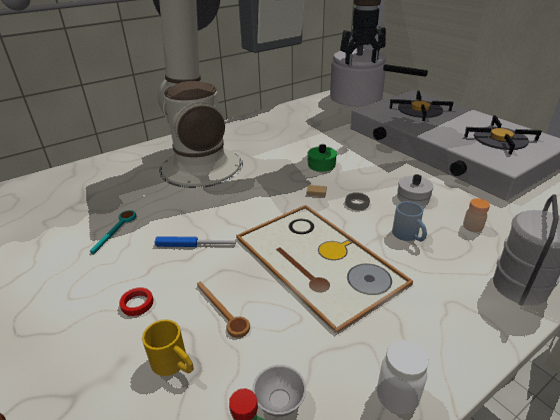

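```bash
cat > h.py <<'E'
from workcell import telemetry, optics, order, bot
import cv2, numpy as np
from scipy.spatial.transform import Rotation as R
from scipy.optimize import least_squares
def look(n):
    p,d=optics.camera(n); i=optics.camera_info(n); K=i["camera_matrix"]
    v,u=np.mgrid[:420,:560]
    c=np.stack([(u-K[0,2])/K[0,0]*d,(v-K[1,2])/K[1,1]*d,d],-1)
    W=c@R.from_euler('xyz',i["attitude"],degrees=True).as_matrix().T+i["xyz"]
    W[d==0]=np.nan
    return p,W
def rect(p,n,h,x0,x1,y0,y1,s=2000):
    "picture rectified on plane z=h: rows go along x from x0, columns along y from y0; s px/m"
    i=optics.camera_info(n); K=i["camera_matrix"]; M=R.from_euler('xyz',i["attitude"],degrees=True).as_matrix().T
    H=K@np.c_[M[:,0],M[:,1],M@(np.array([0,0,h])-i["xyz"])]
    A=np.array([[0,1/s,x0],[1/s,0,y0],[0,0,1.]])   # (col,row)->x,y
    return cv2.warpPerspective(p,H@A,(int((y1-y0)*s),int((x1-x0)*s)),flags=cv2.INTER_CUBIC|cv2.WARP_INVERSE_MAP)
def circ(P,r=None):
    P=P[:,:2]; c=P.mean(0)
    f=lambda a:np.hypot(*(P-a[:2]).T)-(a[2] if r is None else r)
    return least_squares(f,[*c,.03],loss='soft_l1',f_scale=.002).x
E
python3 - <<'E'
from h import *
p,W=look("top")
def box(u,v,r=25):
    m=np.zeros((420,560),bool); m[v-r:v+r,u-r:u+r]=1; return m
Z=W[...,2]
hsv=cv2.cvtColor(p,cv2.COLOR_RGB2HSV)
print("counter z",np.nanmedian(Z[240:250,330:400]),np.nanmedian(Z[300:320,150:200]),"tray",np.nanmedian(Z[140:200,275:290]))
for n,u,v in(("tin",145,181),("mug",416,143),("bluemug",195,145)):
    m=box(u,v,28); 
    for lo,hi in((.03,.05),(.055,.085)):
        P=W[m&(Z>lo)&(Z<hi)]; print(n,lo,len(P),P.mean(0),P.min(0),P.max(0))
for n,u,v in(("ring",199,207),("red",414,205)):
    m=box(u,v,20)&(Z>.011); P=W[m]; print(n,len(P),P.mean(0),P.min(0),P.max(0))
m=box(365,167,36)&(hsv[...,1]>90)&(Z<.05); m[:,:345]=0; m[:,385:]=0
P=W[m]; print("spoon",len(P),P.min(0),P.max(0),P.mean(0))
for n,u,v in(("mtin",263,127),("mmug",263,167),("mring",264,208)):
    m=box(u,v,20); g=(p.max(-1)<150) if n!="mmug" else (hsv[...,1]>120)
    P=W[m&g]; print(n,len(P),P.mean(0),P.min(0),P.max(0))
# overview rectified crops
a=rect(p,"top",.006,.2,.75,-.1,.2,1100); cv2.imwrite("pics/r_tray.png",a[::-1,::-1,::-1])
E
```

```text
counter z -0.0001230049508551545 0.00010898996611841127 tray 0.005817384294660388
tin 0.03 793 [0.51511074 0.37588508 0.0437402 ] [0.47230936 0.33331686 0.03080632] [0.55899407 0.42329849 0.049141  ]
tin 0.055 62 [0.51544172 0.3761261  0.06630652] [0.5055408  0.36719864 0.055413  ] [0.52686479 0.38695831 0.07190701]
mug 0.03 138 [ 0.60172933 -0.36688223  0.03996851] [ 0.56638906 -0.3970129   0.03004524] [ 0.66143664 -0.33651681  0.04983476]
mug 0.055 241 [ 0.6038697  -0.36617218  0.06624092] [ 0.56648795 -0.39885146  0.05508943] [ 0.65596931 -0.33724523  0.07637249]
bluemug 0.03 109 [0.61079454 0.23492722 0.03958944] [0.57613744 0.2069505  0.03001676] [0.66986733 0.26531692 0.04993117]
bluemug 0.055 213 [0.61327397 0.23661198 0.06692608] [0.57539444 0.20713332 0.05515311] [0.66332143 0.26851829 0.07593057]
ring 221 [0.44462236 0.23605973 0.01570058] [0.41410555 0.20479818 0.01102271] [0.47602317 0.26510055 0.02051157]
red 225 [ 0.4365629  -0.36394392  0.0150747 ] [ 0.40526583 -0.39759106  0.01102289] [ 0.46696699 -0.33339452  0.02093097]
spoon 330 [ 0.46702676 -0.25433731  0.00507727] [ 0.63398986 -0.21415701  0.01667242] [ 0.57090112 -0.23642929  0.01029441]
mtin 989 [nan nan nan] [nan nan nan] [nan nan nan]
mmug 426 [0.55410859 0.05576507 0.00702454] [5.01312063e-01 2.12066422e-02 1.43706245e-04] [0.58719839 0.10934237 0.01993994]
mring 362 [0.43212484 0.06007392 0.00620153] [0.38430418 0.00042657 0.00046707] [0.49622447 0.10854456 0.01466553]
```

View pics/r_tray.png

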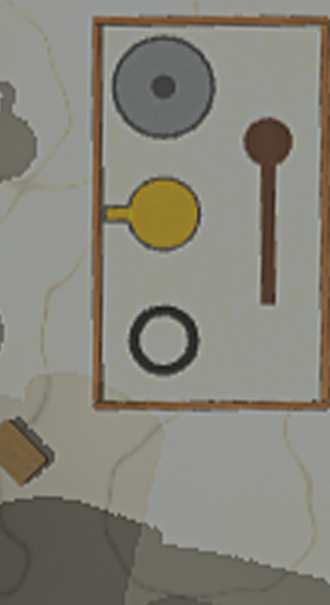

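The rectified tray shows the tin mark near px (163,87), the mug mark (164,214), the ring mark (164,341) and the spoon mark's handle at column 268. The tray's long side runs about along world x. Next I'll fit everything precisely.

```bash
cat > meas.py <<'E'
from h import *
S=2000
def blob(p,n,h,c,r,f):
    "mask pixels around c (x,y) on plane h -> largest contour pts (x,y)"
    a=rect(p,n,h,c[0]-r,c[0]+r,c[1]-r,c[1]+r,S); m=f(a,cv2.cvtColor(a,cv2.COLOR_RGB2HSV)).astype(np.uint8)
    cs,_=cv2.findContours(m,cv2.RETR_EXTERNAL,cv2.CHAIN_APPROX_NONE)
    k=max(cs,key=cv2.contourArea)[:,0]
    return np.c_[c[0]-r+k[:,1]/S,c[1]-r+k[:,0]/S], m
dark=lambda t:(lambda a,h:a.max(-1)<t)
sat=lambda t:(lambda a,h:h[...,1]>t)
def spoonfit(P):
    # fit outline: handle rect + bowl disc, signed distance
    def sd(q):
        b=np.hypot(q[:,0]-.063,q[:,1])-.022
        d=np.c_[np.abs(q[:,0]+.02)-.065,np.abs(q[:,1])-.0055]
        h=np.hypot(*np.maximum(d,0).T)+np.minimum(d.max(1),0)
        return np.minimum(b,h)
    best=None
    for s in(0,np.pi):
        x0=np.r_[(P.min(0)+P.max(0))/2,s]
        d=P-P.mean(0); v=np.linalg.svd(d,full_matrices=False)[2][0]; x0[2]=np.arctan2(v[1],v[0])+s
        def f(a):
            c,t=np.cos(a[2]),np.sin(a[2]); q=(P-a[:2])@np.array([[c,-t],[t,c]]); return sd(q)-a[3]
        o=least_squares(f,np.r_[x0,0],loss='soft_l1',f_scale=.002)
        if best is None or o.cost<best.cost: best=o
    return [*best.x[:2],np.degrees(best.x[2]),best.x[3],best.cost]
E
python3 - <<'E'
from meas import *
np.set_printoptions(precision=4,suppress=True)
for n in("top","scene"):
    p,W=look(n); print(n); Z=W[...,2]
    P,_=blob(p,n,.006,(.671,.052),.055,lambda a,h:a.max(-1)<155); print("mtin",circ(P))
    P,_=blob(p,n,.006,(.555,.051),.045,sat(110)); print("mmug",circ(P[P[:,1]<.06]))
    P,_=blob(p,n,.006,(.44,.051),.045,dark(110)); print("mring",circ(P))
    P,_=blob(p,n,.006,(.56,-.045),.1,lambda a,h:(h[...,1]>90)&(a.max(-1)<130)&(np.abs(np.arange(a.shape[1])-200)<60)[None]); print("mspoon",spoonfit(P))
    P,m=blob(p,n,.011,(.55,-.237),.11,lambda a,h:(h[...,1]>90)&(np.abs(np.arange(a.shape[1])-220)<90)[None]); print("spoon",spoonfit(P))
    P,_=blob(p,n,.016,(.4446,.236),.045,dark(90)); print("ring",circ(P))
    def near(x,y,r): return np.hypot(W[...,0]-x,W[...,1]-y)<r
    hsv=cv2.cvtColor(p,cv2.COLOR_RGB2HSV)
    k=W[near(.603,-.366,.08)&(Z>.069)]; print("mug rim",len(k),circ(k,.029),circ(k))
    k=W[near(.603,-.366,.08)&(Z>.01)&(Z<.06)&(hsv[...,1]>100)]; c=circ(W[near(.603,-.366,.08)&(Z>.069)],.029)[:2]; d=k[:,:2]-c; far=np.hypot(*d.T)>.042; print("handle",far.sum(),d[far].mean(0))
    k=W[near(.515,.376,.07)&(Z>.057)]; print("knob",len(k),k.mean(0),circ(k,.011))
    k=W[near(.515,.376,.07)&(Z>.04)&(Z<.05)]; print("lid",len(k),k.mean(0),(k.min(0)+k.max(0))/2)
E
```

```text
top
mtin [0.6664 0.0455 0.0545]
mmug [0.5553 0.0505 0.0311]
mring [0.4401 0.0505 0.0318]
mspoon [np.float64(0.5575724822779119), np.float64(-0.044420382854116106), np.float64(-0.022745222239450497), np.float64(-0.0007125089289520153), np.float64(0.0001996137717288671)]
spoon [np.float64(0.5486198325363323), np.float64(-0.2373195549382691), np.float64(2.7769047829355267), np.float64(-0.0005721031607521083), np.float64(5.938533232250345e-05)]
ring [0.445  0.2342 0.0325]
mug rim 100 [ 0.5975 -0.3678  0.03  ] [ 0.5975 -0.3678  0.0288]
handle 51 [0.052  0.0166]
knob 61 [0.5151 0.3763 0.0672] [0.5168 0.3786 0.03  ]
lid 740 [0.5153 0.3769 0.044 ] [0.5156 0.3782 0.0449]
scene
mtin [0.67   0.0511 0.0472]
mmug [0.5552 0.0512 0.0315]
mring [0.4403 0.0507 0.0312]
mspoon [np.float64(0.5545695524989722), np.float64(-0.04365057364642557), np.float64(0.8313803168767893), np.float64(-0.0010335253844568494), np.float64(0.001771100288197)]
spoon [np.float64(0.5542451514068033), np.float64(-0.2399613207447743), np.float64(2.6777805177381646), np.float64(-3.108652122622466e-05), np.float64(0.00018081961815599534)]
ring [0.4532 0.2272 0.0365]
mug rim 268 [ 0.5996 -0.3684  0.03  ] [ 0.5996 -0.3684  0.0288]
handle 155 [0.0555 0.0149]
knob 55 [0.5192 0.3743 0.065 ] [0.5164 0.3786 0.03  ]
lid 425 [0.5217 0.3709 0.0436] [0.5185 0.3766 0.0449]
```

```bash
cat > to.py <<'E'
import sys
from h import *
def to(x,y,z,yaw):
    o=telemetry.get_obs(); A=R.from_euler('xyz',o["tcp_rot"],degrees=True); B=R.from_euler('xyz',[180,0,yaw],degrees=True)
    print("t",o["time"],np.round(A.inv().apply(np.array([x,y,z])-o["ee_pos"]),4),np.round((A.inv()*B).as_rotvec(),4))
if __name__=="__main__": to(*map(float,sys.argv[1:5]))
E
python3 to.py .516 .378 .14 90
python3 -m inch '[[-0.413,-0.061,0.09,0,0,1.334,0],[-0.413,-0.061,0.09,0,0,1.334,0],[-0.413,-0.061,0.09,0,0,1.334,0],[-0.413,-0.061,0.09,0,0,1.334,0],[-0.413,-0.061,0.09,0,0,1.334,0],[-0.413,-0.061,0.09,0,0,1.334,0],[-0.413,-0.061,0.09,0,0,1.334,0],[-0.413,-0.061,0.09,0,0,1.334,0],[-0.413,-0.061,0.09,0,0,1.334,0],[-0.413,-0.061,0.09,0,0,1.334,0],[-0.413,-0.061,0.09,0,0,1.334,0],[-0.413,-0.061,0.09,0,0,1.334,0]]' 30; python3 to.py .516 .378 .049 90
```

```text
t 0.25 [-0.4129 -0.0614  0.091 ] [-6.0000e-04  4.0000e-04  1.3341e+00]
time: 1.25
ee_pos: [0.5184, 0.3763, 0.1392]
tcp_rot: [-179.9, 0.1, 89.5]
wrist_force: [-0.7, 0.8, -0.5]
opening: 0.0855
t 1.25 [ 0.0018 -0.0022  0.0902] [-0.0018  0.0017 -0.0082]
```

```bash
python3 -m inch '[[0,0,0.03,0,0,0,0.4],[0,0,0.06,0,0,0,0.4],[0,0,0.075,0,0,0,0.4],[0,0,0.085,0,0,0,0.4],[0,0,0.09,0,0,0,0.4],[0,0,0.09,0,0,0,0.4],[0,0,0.09,0,0,0,0.4]]'; python3 to.py .516 .378 .049 90
```

```text
time: 1.83
ee_pos: [0.5163, 0.3791, 0.0525]
tcp_rot: [179.9, -0.1, 90.1]
wrist_force: [-0.4, 0.4, 1.0]
opening: 0.0513
t 1.8333 [-0.0011 -0.0003  0.0035] [ 0.0011 -0.0009  0.0011]
```

```bash
python3 -m inch '[[-0.001,0,0.002,0,0,0,0.6],[-0.001,0,0.002,0,0,0,1],[-0.001,0,0.002,0,0,0,1],[-0.001,0,0.002,0,0,0,1],[-0.001,0,0.002,0,0,0,1],[-0.001,0,0.002,0,0,0,1],[-0.001,0,0.002,0,0,0,1]]' 40; python3 -m inch '[[0,0,0,0,0,0,1],[0,0,-0.005,0,0,0,1],[0,0,-0.015,0,0,0,1],[0,0,-0.03,0,0,0,1],[0,0,-0.055,0,0,0,1],[0,0,-0.08,0,0,0,1],[0,0,-0.08,0,0,0,1],[0,0,-0.08,0,0,0,1]]'; python3 - <<'E'
from h import *
p,W=look("scene"); cv2.imwrite("pics/s1.png",p[:,:,::-1])
E
```

```text
time: 2.42
ee_pos: [0.5165, 0.3777, 0.0504]
tcp_rot: [179.9, -0.1, 90.0]
wrist_force: [-2.2, -1.2, 6.2]
opening: 0.0199
time: 3.08
ee_pos: [0.5169, 0.3779, 0.131]
tcp_rot: [179.9, -0.1, 90.0]
wrist_force: [0.1, 0.1, -3.5]
opening: 0.0201
```

View pics/s1.png

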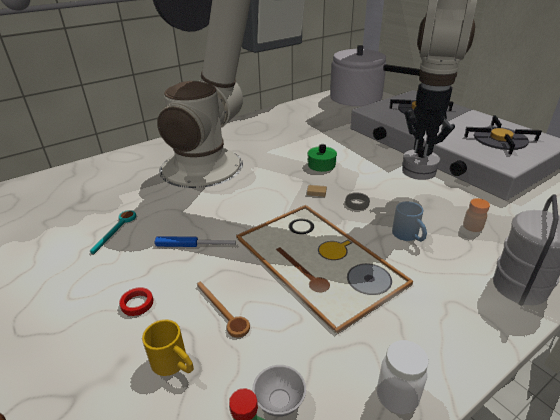

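The tin is held by the knob, at px (421,163), and hangs level. Carrying it over the mark, high enough to clear the blue mug.

```bash
python3 -m inch '[[0,0,-0.04,0,0,0,1],[-0.03,0.015,-0.04,0,0,0,1],[-0.06,0.03,-0.04,0,0,0,1],[-0.1,0.047,-0.04,0,0,0,1],[-0.14,0.066,-0.04,0,0,0,1],[-0.18,0.085,-0.04,0,0,0,1],[-0.22,0.103,-0.04,0,0,0,1],[-0.25,0.117,-0.04,0,0,0,1],[-0.28,0.131,-0.04,0,0,0,1],[-0.3,0.14,-0.04,0,0,0,1],[-0.317,0.148,-0.03,0,0,0,1],[-0.327,0.153,-0.02,0,0,0,1]]'
python3 -m inch '[[0,0,0.02,0,0,0,1],[0,0,0.03,0,0,0,1],[0,0,0.04,0,0,0,1],[0,0,0.05,0,0,0,1],[0,0,0.05,0,0,0,1],[0,0,0.05,0,0,0,1]]'
cat > tin.py <<'E'
from meas import *
np.set_printoptions(precision=4,suppress=True)
o=telemetry.get_obs(); e=o["ee_pos"]; print(e)
for n in("top","scene"):
    p,W=look(n); Z=W[...,2]; zt=e[2]-.051
    near=np.hypot(W[...,0]-e[0],W[...,1]-e[1])<.06
    k=W[near&(Z<zt+.036)&(Z>zt+.008)]; k=k[np.hypot(k[:,0]-e[0],k[:,1]-e[1])>.036]; print(n,len(k),circ(k,.0445)[:2],k[:,2].min())
    k=W[near&(Z<zt+.052)&(Z>zt+.03)]; print(" lid",len(k),circ(k[np.hypot(k[:,0]-e[0],k[:,1]-e[1])>.04],.0445)[:2])
    cv2.imwrite(f"pics/tin_{n}.png",p[:,:,::-1])
E
python3 tin.py
```

```text
time: 4.13
ee_pos: [0.6695, 0.0481, 0.1473]
tcp_rot: [-179.9, 0.0, 89.9]
wrist_force: [0.5, 0.4, -3.0]
opening: 0.0201
time: 4.63
ee_pos: [0.6687, 0.0511, 0.0989]
tcp_rot: [-179.9, 0.0, 90.0]
wrist_force: [-0.1, -0.6, -1.9]
opening: 0.0204
[0.6687 0.0511 0.0989]h.py:19: RuntimeWarning: Mean of empty slice.
  P=P[:,:2]; c=P.mean(0)
  ret = um.true_divide(
Traceback (most recent call last):
  File "tin.py", line 7, in <module>
    k=W[near&(Z<zt+.036)&(Z>zt+.008)]; k=k[np.hypot(k[:,0]-e[0],k[:,1]-e[1])>.036]; print(n,len(k),circ(k,.0445)[:2],k[:,2].min())
                                                                                                   ~~~~^^^^^^^^^
  File "h.py", line 21, in circ
    return least_squares(f,[*c,.03],loss='soft_l1',f_scale=.002).x
           ~~~~~~~~~~~~~^^^^^^^^^^^^^^^^^^^^^^^^^^^^^^^^^^^^^^^^
ValueError: Initial guess is outside of provided bounds
```

```bash
sed -i 's/("top","scene"):/("scene",):/' tin.py; python3 tin.py
```

```text
[0.6692 0.051  0.0998]
scene 441 [0.6681 0.0528] 0.05683132581177919
 lid 963 [0.6684 0.052 ]
```

View pics/tin_scene.png

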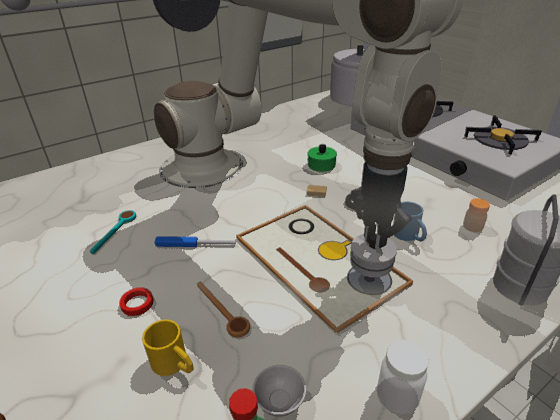

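The tin hangs upright just above its mark (px 370,255), about 2 mm off. Correcting and lowering.

```bash
python3 -m inch '[[-0.001,0.0015,0.01,0,0,0,1],[-0.001,0.0015,0.025,0,0,0,1],[-0.001,0.0015,0.034,0,0,0,1],[-0.001,0.0015,0.038,0,0,0,1],[-0.001,0.0015,0.04,0,0,0,1],[-0.001,0.0015,0.041,0,0,0,1],[-0.001,0.0015,0.042,0,0,0,1],[-0.001,0.0015,0.0425,0,0,0,1],[-0.001,0.0015,0.043,0,0,0,1],[-0.001,0.0015,0.043,0,0,0,1],[-0.001,0.0015,0.043,0,0,0,1]]'
```

```text
time: 5.65
ee_pos: [0.6708, 0.0495, 0.0565]
tcp_rot: [180.0, -0.0, 90.0]
wrist_force: [0.2, 0.5, -2.2]
opening: 0.0204
```

```bash
python3 -m inch '[[0,0,0.0005,0,0,0,1],[0,0,0.001,0,0,0,1],[0,0,0.0015,0,0,0,1],[0,0,0.0015,0,0,0,1]]'
```

```text
time: 5.98
ee_pos: [0.6708, 0.0496, 0.0563]
tcp_rot: [179.9, -0.0, 90.0]
wrist_force: [-4.5, 0.6, 6.8]
opening: 0.0203
```

Contact is made. Releasing slowly, then lifting away.

```bash
python3 -m inch '[[0,0,-0.001,0,0,0,0.7],[0,0,-0.001,0,0,0,0.6],[0,0,-0.001,0,0,0,0.5],[0,0,-0.001,0,0,0,0.45],[0,0,-0.001,0,0,0,0.45],[0,0,-0.02,0,0,0,0.45],[0,0,-0.05,0,0,0,0.4],[0,0,-0.09,0,0,0,0.2],[0,0,-0.1,0,0,0,0],[0,0,-0.1,0,0,0,0]]'
python3 to.py .5985 -.368 .16 16.5
```

```text
time: 6.82
ee_pos: [0.6724, 0.0496, 0.1595]
tcp_rot: [179.6, -0.0, 90.0]
wrist_force: [0.8, 0.2, 0.3]
opening: 0.0843
t 6.8167 [-0.4176 -0.0738 -0.0012] [ 0.0056 -0.0048  1.2828]
```

```bash
python3 -m inch '[[-0.417,-0.074,0,0,0,1.283,0],[-0.417,-0.074,0,0,0,1.283,0],[-0.417,-0.074,0,0,0,1.283,0],[-0.417,-0.074,0,0,0,1.283,0],[-0.417,-0.074,0,0,0,1.283,0],[-0.417,-0.074,0,0,0,1.283,0],[-0.417,-0.074,0,0,0,1.283,0],[-0.417,-0.074,0,0,0,1.283,0],[-0.417,-0.074,0,0,0,1.283,0],[-0.417,-0.074,0,0,0,1.283,0],[-0.417,-0.074,0,0,0,1.283,0],[-0.417,-0.074,0,0,0,1.283,0]]';python3 -m inch '[[0,0,0,0,0,0,0],[0,0,0,0,0,0,0]]'; python3 to.py .5985 -.368 .025 16.5; python3 tin.py 2>/dev/null; python3 - <<'E'
from meas import *
np.set_printoptions(precision=4,suppress=True)
for n in ("top","scene"):
    p,W=look(n);Z=W[...,2]
    near=np.hypot(W[...,0]-.67,W[...,1]-.051)<.07
    k=W[near&(Z>.02)&(Z<.054)]; r=np.hypot(*(k[:,:2]-[.67,.051]).T); print(n,"tin",circ(k[r>.038],.0445)[:2]); k=W[near&(Z>.062)]; print("knob",len(k),k.mean(0),circ(k,.0105)[:2],k[:,2].max())
E
```

```text
time: 7.82
ee_pos: [0.5953, -0.3703, 0.1529]
tcp_rot: [-179.9, 0.1, 16.2]
wrist_force: [0.5, 0.9, -0.4]
opening: 0.0854
time: 7.98
ee_pos: [0.597, -0.3662, 0.1543]
tcp_rot: [-180.0, 0.0, 16.7]
wrist_force: [0.3, 0.2, -0.1]
opening: 0.0855
t 7.9833 [0.0009 0.0023 0.1293] [-0.0008  0.0002  0.0027]
[ 0.597  -0.3662  0.1543]
top tin [0.6707 0.0508]
knob 58 [0.6687 0.0496 0.0726] [0.6695 0.0501] 0.07697472767349223
scene tin [0.67  0.051]
knob 102 [0.673  0.0472 0.071 ] [0.6706 0.0502] 0.07563732222130315
```

The tin is within 0.5 mm of its mark. Descending on the mug.

```bash
python3 -m inch '[[0.001,0.002,0.03,0,0,0,0],[0.001,0.002,0.06,0,0,0,0],[0.001,0.002,0.09,0,0,0,0],[0.001,0.002,0.115,0,0,0,0],[0.001,0.002,0.128,0,0,0,0],[0.001,0.002,0.131,0,0,0,0],[0.001,0.002,0.131,0,0,0,0],[0.001,0.002,0.131,0,0,0,0]]'
python3 -m inch '[[0,0,0,0,0,0,0.15],[0,0,0,0,0,0,0.2],[0,0,0,0,0,0,0.3],[0,0,0,0,0,0,0.5],[0,0,0,0,0,0,0.8],[0,0,0,0,0,0,1],[0,0,0,0,0,0,1]]' 40
```

```text
time: 8.8
ee_pos: [0.5991, -0.3693, 0.0257]
tcp_rot: [179.9, -0.1, 16.5]
wrist_force: [0.8, 0.5, 0.9]
opening: 0.0855
time: 9.38
ee_pos: [0.5989, -0.3696, 0.0254]
tcp_rot: [179.9, -0.1, 16.5]
wrist_force: [-0.0, 0.7, 5.9]
opening: 0.0599
```

```bash
python3 -m inch '[[0,0,-0.005,0,0,0,1],[0,0,-0.02,0,0,0,1],[0,0,-0.045,0,0,0,1],[0,0,-0.075,0,0,0,1],[0,0,-0.1,0,0,0,1],[0,0,-0.11,0,0,0,1],[0,0,-0.11,0,0,0,1],[0,0,-0.11,0,0,0,1]]'; python3 to.py .5553 .0508 .13 90
python3 - <<'E'
from meas import *
np.set_printoptions(precision=4,suppress=True)
p,W=look("scene"); Z=W[...,2]; cv2.imwrite("pics/mug1.png",p[:,:,::-1])
E
```

```text
time: 10.05
ee_pos: [0.5982, -0.3692, 0.133]
tcp_rot: [-180.0, 0.0, 16.5]
wrist_force: [0.4, -0.1, -2.6]
opening: 0.0596
t 10.05 [ 0.0781 -0.4149  0.0031] [-4.000e-04 -0.000e+00 -1.283e+00]
```

View pics/mug1.png

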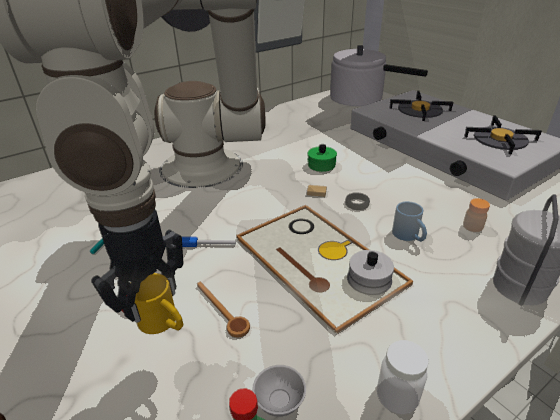

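The mug is held upright (px 155,305) and the tin sits on its mark. Moving the mug across while turning its handle toward the drawn tab.

```bash
python3 -m inch '[[0.007,-0.035,-0.02,0,0,-0.107,1],[0.014,-0.07,-0.02,0,0,-0.214,1],[0.021,-0.105,-0.02,0,0,-0.321,1],[0.028,-0.14,-0.02,0,0,-0.428,1],[0.035,-0.175,-0.02,0,0,-0.535,1],[0.042,-0.21,-0.02,0,0,-0.642,1],[0.049,-0.25,-0.02,0,0,-0.749,1],[0.056,-0.29,-0.02,0,0,-0.856,1],[0.063,-0.33,-0.02,0,0,-0.963,1],[0.07,-0.37,-0.02,0,0,-1.07,1],[0.075,-0.4,-0.02,0,0,-1.176,1],[0.078,-0.415,-0.02,0,0,-1.283,1]]'
python3 -m inch '[[0,0,0.02,0,0,0,1],[0,0,0.045,0,0,0,1],[0,0,0.06,0,0,0,1],[0,0,0.07,0,0,0,1],[0,0,0.07,0,0,0,1],[0,0,0.07,0,0,0,1]]'
cat > mug.py <<'E'
from meas import *
np.set_printoptions(precision=4,suppress=True)
o=telemetry.get_obs(); e=o["ee_pos"]; print(e)
for n in("top","scene"):
    p,W=look(n); Z=W[...,2]; hsv=cv2.cvtColor(p,cv2.COLOR_RGB2HSV)
    m=(hsv[...,1]>110)&(abs(hsv[...,0].astype(int)-23)<7)&(np.hypot(W[...,0]-.5553,W[...,1]-.0508)<.075)&(Z>.012)
    k=W[m]; 
    if len(k)<20: print(n,"few"); continue
    zb,zt=k[:,2].min(),k[:,2].max(); c=circ(k[k[:,1]<.062],.031)[:2]; d=k[:,:2]-c; f=np.hypot(*d.T)>.042
    print(n,len(k),c,"z",zb,zt,"handle az",f.sum(),np.degrees(np.arctan2(d[f,1].mean(),d[f,0].mean())))
E
python3 mug.py; python3 to.py .5553 .0508 .031 90
```

```text
time: 11.1
ee_pos: [0.5535, 0.0542, 0.1515]
tcp_rot: [-179.8, -0.0, 90.5]
wrist_force: [0.3, -0.0, -2.0]
opening: 0.06
time: 11.6
ee_pos: [0.5545, 0.0508, 0.0828]
tcp_rot: [-179.9, 0.0, 90.0]
wrist_force: [-0.6, -0.5, -1.8]
opening: 0.06
[0.5545 0.0508 0.0828]
top few
scene 847 [0.5558 0.0526] z 0.05803318660651069 0.518424708069499 handle az 17 -69.66028149568136
t 11.7 [ 0.     -0.0004  0.0536] [ 0.001  -0.0001 -0.0003]
```

```bash
sed -i 's/&(Z>.012)/\&(Z>.012)\&(Z<e[2]+.044)/' mug.py; python3 mug.py; python3 to.py .5553 .0508 .032 90
```

```text
[0.5556 0.0508 0.0846]
top few
scene 754 [0.5564 0.0527] z 0.05909682294647933 0.12810705361749225 handle az 0 nan
t 11.8 [-0.0001 -0.0006  0.0529] [ 0.0017 -0.0002 -0.0002]mug.py:10: RuntimeWarning: Mean of empty slice.
  print(n,len(k),c,"z",zb,zt,"handle az",f.sum(),np.degrees(np.arctan2(d[f,1].mean(),d[f,0].mean())))
  ret = ret.dtype.type(ret / rcount)
```

```bash
python3 -m inch '[[-0.001,-0.0005,0.02,0,0,0,1],[-0.001,-0.0005,0.035,0,0,0,1],[-0.001,-0.0005,0.043,0,0,0,1],[-0.001,-0.0005,0.047,0,0,0,1],[-0.001,-0.0005,0.049,0,0,0,1],[-0.001,-0.0005,0.05,0,0,0,1],[-0.001,-0.0005,0.051,0,0,0,1],[-0.001,-0.0005,0.052,0,0,0,1],[-0.001,-0.0005,0.0525,0,0,0,1],[-0.001,-0.0005,0.0525,0,0,0,1]]'
```

```text
time: 12.63
ee_pos: [0.5549, 0.0499, 0.0315]
tcp_rot: [180.0, -0.0, 90.0]
wrist_force: [-0.4, -0.2, -2.1]
opening: 0.0597
```

```bash
python3 -m inch '[[0,0,0.0005,0,0,0,1],[0,0,0.001,0,0,0,1],[0,0,0.0015,0,0,0,1],[0,0,0.0015,0,0,0,1]]'
```

```text
time: 12.97
ee_pos: [0.5549, 0.0499, 0.0313]
tcp_rot: [179.9, -0.0, 90.0]
wrist_force: [-4.7, -1.5, 9.4]
opening: 0.0597
```

```bash
python3 -m inch '[[0,0,-0.001,0,0,0,0.27],[0,0,-0.001,0,0,0,0.22],[0,0,-0.001,0,0,0,0.15],[0,0,-0.001,0,0,0,0.08],[0,0,-0.001,0,0,0,0],[0,0,-0.001,0,0,0,0],[0,0,-0.02,0,0,0,0],[0,0,-0.06,0,0,0,0],[0,0,-0.1,0,0,0,0],[0,0,-0.12,0,0,0,0],[0,0,-0.12,0,0,0,0]]'; python3 to.py .5686 -.2363 .14 2.8
```

```text
time: 13.88
ee_pos: [0.5568, 0.0501, 0.1555]
tcp_rot: [179.5, -0.0, 90.0]
wrist_force: [-0.2, 0.2, -0.4]
opening: 0.0854
t 13.8833 [-0.2864  0.0117  0.0154] [ 0.0057 -0.0066  1.5219]
```

```bash
python3 -m inch '[[-0.03,0.001,0,0,0,0.12,0],[-0.07,0.012,0,0,0,0.25,0],[-0.12,0.012,0,0,0,0.37,0],[-0.17,0.012,0,0,0,0.5,0],[-0.22,0.012,0,0,0,0.62,0],[-0.287,0.012,0.02,0,0,1.522,0.5],[-0.287,0.012,0.02,0,0,1.522,0.5],[-0.287,0.012,0.02,0,0,1.522,0.5],[-0.287,0.012,0.02,0,0,1.522,0.5],[-0.287,0.012,0.02,0,0,1.522,0.5],[-0.287,0.012,0.02,0,0,1.522,0.5],[-0.287,0.012,0.02,0,0,1.522,0.5]]'
python3 -m inch '[[0,0,0,0,0,0.04,0.5],[0,0,0,0,0,0.04,0.5]]'
python3 mug.py 2>/dev/null; python3 to.py .5686 -.2363 .004 2.8;  python3 - <<'E'
from meas import *
np.set_printoptions(precision=4,suppress=True)
for n in("top","scene"):
    p,W=look(n)
    c=np.array([.5553,.0508]);k=W[(np.hypot(W[...,0]-c[0],W[...,1]-c[1])<.05)&(W[...,2]>.074)&(W[...,2]<.09)]; print(n,"rim",len(k),circ(k,.029)[:2])
    b=rect(p,n,.006,.46,.66,-.10,0,3000); cv2.imwrite(f"pics/ms_{n}.png",b[::-1,::-1,::-1])
    for t in(100,115,130):
        P,_=blob(p,n,.006,(.56,-.045),.1,lambda a,h:(h[...,1]>70)&(a.max(-1)<t)&(np.abs(np.arange(a.shape[1])-200)<60)[None]); print(t,"mspoon",np.array(spoonfit(P)),P.min(0),P.max(0))
E
```

```text
time: 14.88
ee_pos: [0.5664, -0.2373, 0.1289]
tcp_rot: [-180.0, 0.1, 4.0]
wrist_force: [-0.6, -0.9, -0.7]
opening: 0.0427
time: 15.05
ee_pos: [0.5665, -0.2371, 0.1291]
tcp_rot: [-180.0, 0.0, 1.9]
wrist_force: [-0.3, 0.6, -0.2]
opening: 0.0426
[ 0.5665 -0.2371  0.1291]
top 329 [0.553  0.0556] z 0.012000528839036573 0.08228076967280495 handle az 37 90.540276697703
scene 1060 [0.5551 0.0517] z 0.012040186865692637 0.07960687426617286 handle az 75 86.8755851966844
t 15.15 [ 0.0021 -0.0006  0.1253] [-0.0003  0.0007 -0.0111]
top rim 106 [0.5539 0.0506]
100 mspoon [ 0.5575 -0.0444  0.0297 -0.0001  0.0001] [ 0.473  -0.0655] [ 0.642  -0.0225]
115 mspoon [ 0.5575 -0.0444  0.0826  0.0001  0.0002] [ 0.473 -0.066] [ 0.6425 -0.0225]
130 mspoon [ 0.5575 -0.0444  0.0826  0.0001  0.0002] [ 0.473 -0.066] [ 0.6425 -0.0225]
scene rim 148 [0.5557 0.0497]
100 mspoon [ 0.5561 -0.0439  0.5619 -0.0013  0.0017] [ 0.4745 -0.0635] [ 0.6405 -0.0235]
115 mspoon [ 0.5573 -0.044   0.2108 -0.0004  0.0002] [ 0.4735 -0.064 ] [ 0.6415 -0.023 ]
130 mspoon [ 0.5572 -0.044   0.2437 -0.0002  0.0002] [ 0.4735 -0.064 ] [ 0.6415 -0.023 ]
```

Mug within 1 mm of its mark, handle along the tab. Next, the spoon.

```bash
python3 -m inch '[[0.002,-0.001,0.03,0,0,-0.013,0.5],[0.002,-0.001,0.06,0,0,-0.013,0.5],[0.002,-0.001,0.09,0,0,-0.013,0.5],[0.002,-0.001,0.11,0,0,-0.013,0.5],[0.002,-0.001,0.12,0,0,-0.013,0.5],[0.002,-0.001,0.124,0,0,-0.013,0.5],[0.002,-0.001,0.124,0,0,-0.013,0.5],[0.002,-0.001,0.124,0,0,-0.013,0.5]]' 30; python3 -m inch '[[0,0,0,0,0,0,0.7],[0,0,0,0,0,0,0.85],[0,0,0,0,0,0,1],[0,0,0,0,0,0,1],[0,0,0,0,0,0,1],[0,0,0,0,0,0,1]]' 30;
```

```text
time: 15.92
ee_pos: [0.5694, -0.2363, 0.0072]
tcp_rot: [180.0, -0.1, 2.8]
wrist_force: [-0.4, -0.1, 0.3]
opening: 0.0428
time: 16.42
ee_pos: [0.5694, -0.2363, 0.0071]
tcp_rot: [180.0, -0.1, 2.8]
wrist_force: [-1.2, 1.1, 7.4]
opening: 0.0101
```

```bash
python3 -m inch '[[0,0,-0.01,0,0,0,1],[0,0,-0.03,0,0,0,1],[0,0,-0.06,0,0,0,1],[0,0,-0.09,0,0,0,1],[0,0,-0.1,0,0,0,1],[0,0,-0.1,0,0,0,1],[0,0,-0.1,0,0,0,1]]'; python3 - <<'E'
from meas import *
p,W=look("scene"); cv2.imwrite("pics/sp1.png",p[:,:,::-1])
E
python3 to.py .5775 -.0442 .1 0
```

```text
time: 17.0
ee_pos: [0.5689, -0.2361, 0.1059]
tcp_rot: [180.0, -0.0, 2.8]
wrist_force: [0.2, 0.0, -0.8]
opening: 0.0095
t 17.05 [ 0.0186 -0.191   0.0047] [-0.0005  0.0013  0.0488]
```

View pics/sp1.png

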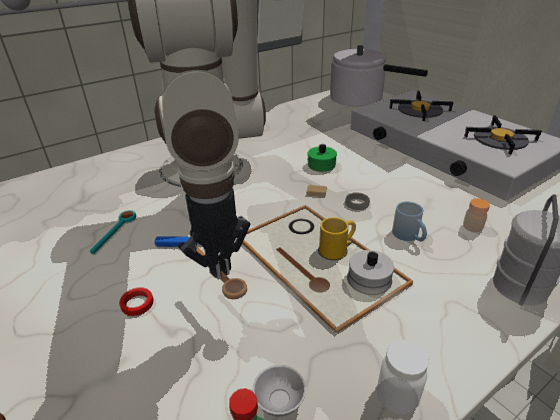

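The spoon is held level (px 233,288). The mug and tin stand on their marks.

```bash
python3 -m inch '[[0.002,-0.02,0,0,0,0.005,1],[0.004,-0.05,0,0,0,0.01,1],[0.007,-0.085,0,0,0,0.02,1],[0.011,-0.12,0,0,0,0.03,1],[0.015,-0.15,0,0,0,0.04,1],[0.017,-0.175,0,0,0,0.049,1],[0.019,-0.186,0.01,0,0,0.049,1],[0.019,-0.191,0.03,0,0,0.049,1],[0.019,-0.191,0.05,0,0,0.049,1],[0.019,-0.191,0.06,0,0,0.049,1],[0.019,-0.191,0.06,0,0,0.049,1],[0.019,-0.191,0.06,0,0,0.049,1]]'
cat > sp.py <<'E'
from meas import *
np.set_printoptions(precision=4,suppress=True)
o=telemetry.get_obs(); e=o["ee_pos"]; print(e)
for n in("top","scene"):
    p,W=look(n); Z=W[...,2]; 
    k=W[(abs(Z-e[2])<.018)&(Z>.0095)&(abs(W[...,1]+.044)<.045)&(W[...,0]>.46)&(W[...,0]<.72)]
    b=k[k[:,0]>e[0]+.025]; h=k[k[:,0]<e[0]-.03]
    print(n,len(b),len(h),"bowl",circ(b)[:2] if len(b) else 0,b.min(0),b.max(0),"handle",h.min(0),h.mean(0))
    z=np.median(b[:,2]); cv2.imwrite(f"pics/spc_{n}.png",p[:,:,::-1])
E
python3 sp.py
```

```text
time: 18.05
ee_pos: [0.5776, -0.0448, 0.0447]
tcp_rot: [-180.0, 0.1, -0.0]
wrist_force: [-0.6, -0.5, -1.3]
opening: 0.0096
[ 0.5776 -0.0448  0.0447]Traceback (most recent call last):
  File "sp.py", line 8, in <module>
    print(n,len(b),len(h),"bowl",circ(b)[:2] if len(b) else 0,b.min(0),b.max(0),"handle",h.min(0),h.mean(0))
                                                              ~~~~~^^^
    return umr_minimum(a, axis, None, out, keepdims, initial, where)
ValueError: zero-size array to reduction operation minimum which has no identity
```

```bash
sed -i 's/^    print(n.*/    for nm,q in(("bowl",b),("handle",h)):\n        if len(q): print(n,nm,len(q),"min",q.min(0),"max",q.max(0),"mean",q.mean(0))/; s/^    z=.*/    cv2.imwrite(f"pics\/spc_{n}.png",p[:,:,::-1])/' sp.py; python3 sp.py
```

```text
[ 0.5783 -0.0449  0.0459]
scene bowl 300 min [ 0.6033 -0.0665  0.0392] max [ 0.6454 -0.0229  0.0535] mean [ 0.626  -0.0473  0.0491]
scene handle 76 min [ 0.4747 -0.0516  0.0399] max [ 0.5482 -0.0463  0.0513] mean [ 0.511  -0.0488  0.0464]
```

View pics/spc_scene.png

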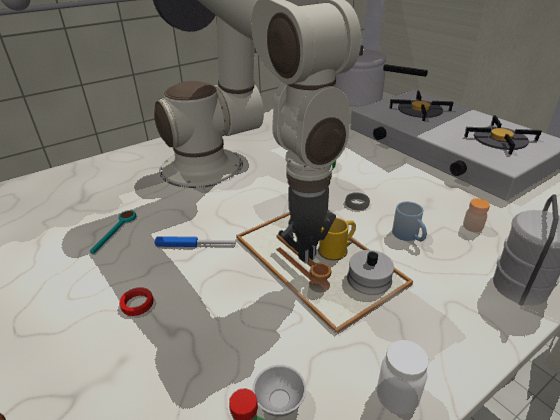

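The spoon hovers over its drawing (bowl at px 320,272), about 2 mm off in x. Lowering.

```bash
python3 -m inch '[[-0.002,-0.0005,0.01,0,0,0,1],[-0.002,-0.0005,0.02,0,0,0,1],[-0.002,-0.0005,0.026,0,0,0,1],[-0.002,-0.0005,0.029,0,0,0,1],[-0.002,-0.0005,0.03,0,0,0,1],[-0.002,-0.0005,0.031,0,0,0,1],[-0.002,-0.0005,0.032,0,0,0,1],[-0.002,-0.0005,0.0325,0,0,0,1],[-0.002,-0.0005,0.0325,0,0,0,1]]'
```

```text
time: 18.95
ee_pos: [0.5765, -0.0438, 0.0135]
tcp_rot: [180.0, -0.0, -0.0]
wrist_force: [-0.5, -1.0, -0.0]
opening: 0.0097
```

```bash
python3 -m inch '[[0,0,0.0005,0,0,0,1],[0,0,0.001,0,0,0,1],[0,0,0.001,0,0,0,1]]'; python3 -m inch '[[0,0,0,0,0,0,0.8],[0,0,0,0,0,0,0.75],[0,0,0,0,0,0,0.7],[0,0,0,0,0,0,0.65],[0,0,0,0,0,0,0.65],[0,0,-0.01,0,0,0,0.65],[0,0,-0.04,0,0,0,0.65],[0,0,-0.08,0,0,0,0.65],[0,0,-0.12,0,0,0,0.5],[0,0,-0.13,0,0,0,0.2]]'; python3 to.py .445 .2345 .13 90
```

```text
time: 19.2
ee_pos: [0.5765, -0.0438, 0.0131]
tcp_rot: [180.0, -0.0, -0.0]
wrist_force: [-1.4, -0.0, 5.4]
opening: 0.0095
time: 20.03
ee_pos: [0.5783, -0.044, 0.1499]
tcp_rot: [180.0, -0.5, -0.0]
wrist_force: [-0.1, 0.6, 0.6]
opening: 0.0531
t 20.0333 [-0.1335 -0.2784  0.0186] [ 0.0072 -0.0062 -1.571 ]
```

```bash
python3 -m inch '[[-0.134,-0.279,0,0,0,-1.571,0],[-0.134,-0.279,0,0,0,-1.571,0],[-0.134,-0.279,0,0,0,-1.571,0],[-0.134,-0.279,0,0,0,-1.571,0],[-0.134,-0.279,0,0,0,-1.571,0],[-0.134,-0.279,0,0,0,-1.571,0],[-0.134,-0.279,0,0,0,-1.571,0],[-0.134,-0.279,0,0,0,-1.571,0],[-0.134,-0.279,0,0,0,-1.571,0],[-0.134,-0.279,0,0,0,-1.571,0],[-0.134,-0.279,0,0,0,-1.571,0],[-0.134,-0.279,0,0,0,-1.571,0]]'
python3 -m inch '[[0,0,0.02,0,0,-0.05,0],[0,0,0.02,0,0,-0.07,0],[0,0,0.02,0,0,-0.07,0]]'; python3 to.py .445 .235 -.002 90
python3 - <<'E'
from meas import *
np.set_printoptions(precision=4,suppress=True)
p,W=look("scene"); n="scene"; Z=W[...,2]
P,_=blob(p,n,.017,(.56,-.045),.1,lambda a,h:(h[...,1]>90)&(np.abs(np.arange(a.shape[1])-200)<60)[None]); print(np.array(spoonfit(P)),P.min(0),P.max(0))
k=W[(Z>.012)&(Z<.022)&(abs(W[...,1]+.044)<.035)&(W[...,0]>.44)&(W[...,0]<.69)]; print(len(k),k.min(0),k.max(0))
k=W[(Z>.012)&(Z<.02)&(np.hypot(W[...,0]-.445,W[...,1]-.235)<.045)]; print("ring",len(k),k.min(0),k.max(0),circ(k,.027))
p,W=look("top"); n="top"; Z=W[...,2]
k=W[(Z>.012)&(Z<.022)&(abs(W[...,1]+.044)<.035)&(W[...,0]>.44)&(W[...,0]<.69)]; print(len(k),k.min(0),k.max(0))
b=k[k[:,0]>.605]; print("bowl c",b.mean(0)); h=k[k[:,0]<.59]; print(np.polyfit(h[:,0],h[:,1],1) if len(h)>5 else 0)
cv2.imwrite("pics/t3.png",cv2.resize(p[90:240,180:400],None,fx=3.5,fy=3.5,interpolation=2)[:,:,::-1])
E
```

```text
time: 21.03
ee_pos: [0.4423, 0.2355, 0.143]
tcp_rot: [180.0, -0.0, 86.3]
wrist_force: [0.6, 0.1, -0.1]
opening: 0.0855
time: 21.28
ee_pos: [0.4419, 0.2349, 0.1222]
tcp_rot: [-179.9, 0.0, 89.9]
wrist_force: [-0.7, -0.4, -0.0]
opening: 0.0856
t 21.2833 [0.0002 0.0033 0.1242] [-0.0012  0.0006 -0.0013]
[ 0.5584 -0.048   0.5076  0.0021  0.0011] [ 0.475  -0.0665] [ 0.6455 -0.0235]
491 [ 0.4731 -0.0654  0.012 ] [ 0.6423 -0.0212  0.02  ]
ring 163 [0.4132 0.2037 0.0122] [0.4792 0.2672 0.0187] [0.4462 0.2347 0.03  ]
353 [ 0.4713 -0.0699  0.0121] [ 0.6803 -0.0221  0.0214]
bowl c [ 0.6218 -0.0425  0.017 ]
[ 0.0024 -0.0443]
```

View pics/t3.png

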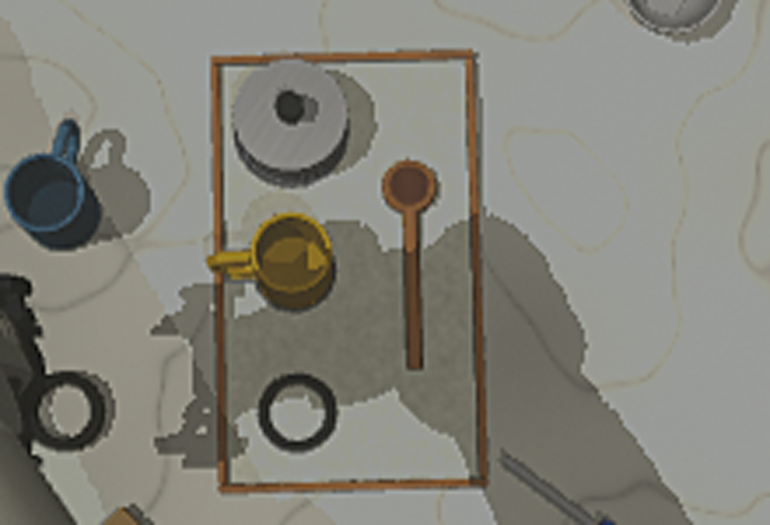

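The tin, mug and spoon all lie on their marks; the spoon covers its drawing (x mid .5577 against .5575). Last is the ring, grasped across its outside.

```bash
python3 -m inch '[[0,0.004,0.03,0,0,0,0],[0,0.004,0.06,0,0,0,0],[0,0.004,0.09,0,0,0,0],[0,0.004,0.11,0,0,0,0],[0,0.004,0.119,0,0,0,0],[0,0.004,0.122,0,0,0,0],[0,0.004,0.123,0,0,0,0],[0,0.004,0.123,0,0,0,0]]' 30; python3 -m inch '[[0,0,0,0,0,0,0.1],[0,0,0,0,0,0,0.15],[0,0,0,0,0,0,0.2],[0,0,0,0,0,0,0.25],[0,0,0,0,0,0,0.4],[0,0,0,0,0,0,0.5],[0,0,0,0,0,0,0.5]]' 30
```

```text
time: 22.05
ee_pos: [0.4473, 0.2356, 0.0008]
tcp_rot: [179.9, -0.1, 89.9]
wrist_force: [-0.2, 0.3, 0.3]
opening: 0.0851
time: 22.63
ee_pos: [0.4469, 0.2355, 0.0006]
tcp_rot: [179.9, -0.0, 89.9]
wrist_force: [-2.3, -1.3, 9.3]
opening: 0.0629
```

```bash
python3 -m inch '[[0,0,-0.01,0,0,0,0.6],[0,0,-0.03,0,0,0,0.6],[0,0,-0.06,0,0,0,0.6],[0,0,-0.08,0,0,0,0.6],[-0.03,0,-0.08,0,0,0,0.6],[-0.065,-0.001,-0.08,0,0,0,0.6],[-0.1,-0.002,-0.08,0,0,0,0.6],[-0.13,-0.004,-0.08,0,0,0,0.6],[-0.16,-0.005,-0.075,0,0,0,0.6],[-0.18,-0.006,-0.065,0,0,0,0.6],[-0.185,-0.006,-0.055,0,0,0,0.6],[-0.185,-0.006,-0.05,0,0,0,0.6]]'; python3 -m inch '[[0,0,0,0,0,0,0.6],[0,0,0,0,0,0,0.6]]'; python3 - <<'E'
from meas import *
np.set_printoptions(precision=4,suppress=True)
e=telemetry.get_obs()["ee_pos"]
for n in("scene","top"):
    p,W=look(n); Z=W[...,2]
    k=W[(Z>e[2]+.004)&(Z<e[2]+.02)&(abs(W[...,0]-e[0])<.028)&(abs(W[...,1]-e[1])<.045)]; print("ring",len(k),k.min(0) if len(k) else 0,k.max(0) if len(k) else 0,circ(k,.03)[:2] if len(k) else 0)
    cv2.imwrite(f"pics/rg_{n}.png",p[:,:,::-1])
E
python3 to.py .4402 .0506 .007 90
```

```text
time: 23.63
ee_pos: [0.4399, 0.0492, 0.0486]
tcp_rot: [-180.0, 0.0, 89.8]
wrist_force: [-1.2, 0.8, 0.1]
opening: 0.0627
time: 23.8
ee_pos: [0.4402, 0.0511, 0.0493]
tcp_rot: [-180.0, -0.0, 90.0]
wrist_force: [-0.2, 0.9, 0.3]
opening: 0.063
ring 198 [0.4133 0.0186 0.0535] [0.4677 0.0777 0.0663] [0.4463 0.0531]
ring 0 0 0 0
t 23.9 [-0.0006 -0.0003  0.0427] [ 0.0004 -0.0002  0.0004]
```

View pics/rg_scene.png

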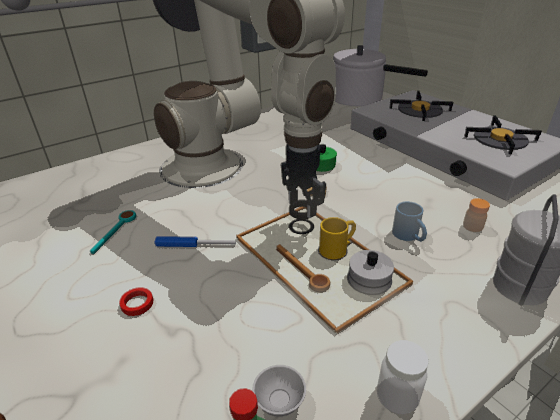

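The ring is held level above its mark (px 301,215). Lowering.

```bash
python3 -m inch '[[0,0,0.015,0,0,0,0.6],[0,0,0.028,0,0,0,0.6],[0,0,0.035,0,0,0,0.6],[0,0,0.038,0,0,0,0.6],[0,0,0.04,0,0,0,0.6],[0,0,0.041,0,0,0,0.6],[0,0,0.042,0,0,0,0.6],[0,0,0.0425,0,0,0,0.6],[0,0,0.0425,0,0,0,0.6]]'; python3 -m inch '[[0,0,0.0005,0,0,0,0.6],[0,0,0.001,0,0,0,0.6],[0,0,0.001,0,0,0,0.6]]'
```

```text
time: 24.65
ee_pos: [0.4404, 0.0502, 0.0071]
tcp_rot: [180.0, -0.0, 89.9]
wrist_force: [-0.2, -0.1, -0.4]
opening: 0.0628
time: 24.9
ee_pos: [0.4405, 0.0502, 0.0066]
tcp_rot: [180.0, -0.0, 89.9]
wrist_force: [-2.5, -0.5, 5.9]
opening: 0.0627
```

```bash
python3 -m inch '[[0,0,-0.001,0,0,0,0.25],[0,0,-0.001,0,0,0,0.2],[0,0,-0.001,0,0,0,0.12],[0,0,-0.001,0,0,0,0.05],[0,0,-0.001,0,0,0,0],[0,0,-0.001,0,0,0,0],[0,0,-0.03,0,0,0,0],[0,0,-0.07,0,0,0,0],[0,0,-0.11,0,0,0,0],[0,0,-0.15,0,0,0,0],[0,0,-0.18,0,0,0,0],[0,0,-0.18,0,0,0,0]]'; python3 -m inch '[[0.04,0,0,0,0,0,0],[0.08,0,0,0,0,0,0],[0.12,0,0,0,0,0,0],[0.16,0,0,0,0,0,0],[0.2,-0.03,0,0,0,0,0],[0.24,-0.06,0,0,0,0,0],[0.28,-0.09,0,0,0,0,0],[0.32,-0.12,0,0,0,0,0],[0.35,-0.15,0,0,0,0,0],[0.36,-0.17,0,0,0,0,0],[0.36,-0.17,0,0,0,0,0],[0.36,-0.17,0,0,0,0,0]]'; python3 - <<'E'
from meas import *
np.set_printoptions(precision=4,suppress=True)
ring=None
for n in("top","scene"):
    p,W=look(n); Z=W[...,2]; X,Y=W[...,0],W[...,1]
    near=lambda c,r:np.hypot(X-c[0],Y-c[1])<r
    k=W[near((.4402,.0506),.045)&(Z>.017)&(Z<.026)]; print(n,"ring",len(k),circ(k,.027)[:2],(k.min(0)+k.max(0))/2)
    k=W[near((.67,.051),.07)&(Z>.02)&(Z<.054)]; r=np.hypot(*(k[:,:2]-[.67,.051]).T); print("tin",circ(k[r>.038],.0445)[:2])
    k=W[near((.5553,.0508),.05)&(Z>.074)&(Z<.09)]; print("mug",circ(k,.029)[:2])
    P,_=blob(p,n,.017,(.56,-.045),.1,lambda a,h:(h[...,1]>100)&(np.abs(np.arange(a.shape[1])-200)<60)[None]); print("spoon",np.array(spoonfit(P)))
    for nm,c in(("blue",(.606,.237)),): k=W[near(c,.05)&(Z>.069)&(Z<.08)]; print(nm,circ(k,.029)[:2])
    k=W[near((.4366,-.364),.045)&(Z>.011)]; print("red",k.mean(0))
    if n=="top": cv2.imwrite("pics/end.png",cv2.resize(p[90:240,180:440],None,fx=3,fy=3,interpolation=2)[:,:,::-1])
E
```

```text
time: 25.9
ee_pos: [0.4423, 0.0505, 0.1922]
tcp_rot: [179.5, -0.1, 89.9]
wrist_force: [1.1, 0.4, 0.5]
opening: 0.0857
time: 26.9
ee_pos: [0.268, 0.4122, 0.1852]
tcp_rot: [-180.0, 0.0, 90.2]
wrist_force: [-0.2, -1.0, -1.2]
opening: 0.0855
top ring 221 [0.4398 0.0512] [0.4399 0.0516 0.0216]
tin [0.6706 0.0507]
mug [0.5539 0.0507]
spoon [ 0.5559 -0.0432  0.031  -0.0006  0.0001]
blue [0.6061 0.2376]
red [ 0.4364 -0.3644  0.0153]
scene ring 218 [0.4424 0.0496] [0.4411 0.0509 0.0206]
tin [0.67  0.051]
mug [0.5558 0.0498]
spoon [ 0.558  -0.0481  0.5172  0.0019  0.0012]
blue [0.6074 0.2369]
red [ 0.4398 -0.3659  0.0151]
```

View pics/end.png

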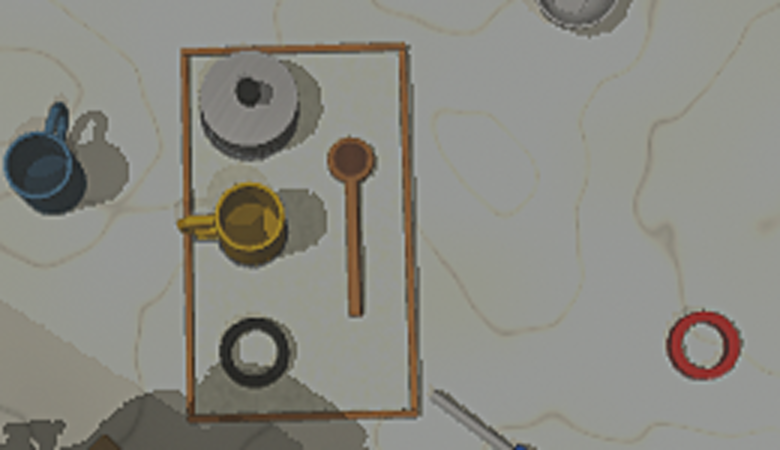

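All four lie on their marks and the look-alikes haven't moved. Handing in.

```bash
python3 -c "
from workcell import order; print(order.job_done())"
```

```text
the job is handed in; nothing more can be done
None
```

The tray is laid and the job is handed in. I placed the tin, mug, spoon and ring in that order, lowering each to light contact before letting go. It took about 27 s of robot time, with wrist force readings at the end of each move below about 11 N.

Final camera checks, with the arm moved clear:
- **Tin, mug and ring:** each is about 2 mm or less from its mark's centre. The mug and tin stand upright, and the mug's handle follows the drawn tab.
- **Spoon:** it is lined up with its drawing to within about 0.5°, bowl at the drawn end. Its position is less certain. The top camera puts it within 2 mm. The scene-camera fit shows about 4 mm sideways, which I put down to it also seeing the spoon's side, because a depth check just after placing agreed with the top camera.
- **Blue mug and red ring:** I left them alone. The top camera shows the red ring unmoved. I have no like-for-like earlier fit for the blue mug, but it stands where it did in the pictures.

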